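# Free the glued angle bracket from its clamp

### The arm

A 6-joint arm with a two-finger parallel gripper is mounted at the origin on the work surface. World frame = base frame: x ahead of the robot, y to its left, z up, the work surface at z = 0. Lengths are in m, angles in rad, forces in N, time in s.
With the tool pointing down it reaches from about 0.325 to 0.85 m from the base axis. Payload 4.4 kg.
Tool frame: the origin (TCP) lies on the front face of the gripper's body, between the roots of the fingers; the fingertips stand 97 mm ahead of it and the grasp point (between the pads) lies 78 mm ahead of it; z points along the fingers, y is the direction in which the jaws open and shut (so a half turn about z gives the same grasp; the last joint's range is limited). The gripper opens to 94 mm and grips with 3 to 60 N. Pads are 16 mm wide; open, the fingers measure 119 mm over their backs; the gripper's body (75 mm by 177 mm) begins 78 mm behind the grasp point.
Start: joints at [-1.454, 0.207, 1.542, -0, 1.393, -0.15], TCP at [0.152, -0.555, 0.303] pointing down, gripper open.
Joint ranges: [-2.73, 2.73], [-0.86, 2.22], [0.23, 2.46], [-1.11, 4.25], [0.08, 2.63], [-2.82, 2.82]. Speed limits (rad/s): [2.79, 2.79, 3.14, 3.14, 3.14, 3.14].

### API

Orientations are given as a unit quaternion [w, x, y, z].
In Python, from station import readout, read_camera, workorder gives the robot as it stands. The module is installed in compiled form; this text tells all that it offers.
- The arm moves only by the tool step_arm, never from a script. Its argument "plan" is a list of rows, each a list of 7 numbers: the shift along the tool's x, y, z in m, then the turn, a rotation vector about the tool's x, y, z in degrees, then the closure in counts, from 0 (fully open) to 255 (shut). A call has 1 to 12 rows; each row shifts and turns the commanded pose from where the row before left it, along the tool's axes as they then stand; what a row does not reach is not made up. A row lasts 1/8 s, in which the tool goes at most 62.5 mm and 10.7 degrees, less where a joint would pass 70% of its speed; a pose out of reach is approached as far as the arm can. A call with a gripper value outside its range is refused whole. The fingers move at their own pace and stop on an object; "grip_force" is the grip in N (left out, the last holds). Time passes only in rows, so rows that do not move let the fingers close. It gives the time, the measured TCP pose, the force and the opening at its end, in the units of the state.
- readout.get_obs(): the state, without advancing time (a new reading comes with each control period).
- read_camera(name): name is "side" or "top" or "wrist"; returns a dict with "frame" (384x512x3 uint8, red, green, blue), "depth" (384x512 float32, m along the optical axis (not along the pixel's ray), 0 where there is no reading), "mtx" (3x3 intrinsics, pixels), "k1" (the pictures are not rectified: a ray, as slopes to the right and down, at radius r is drawn at 1 + k1 r^2 times it, then the intrinsics apply), "camera_from_world" (4x4, takes a point from world to camera coordinates). Camera axes: x right, y down, z forward; pixel columns grow to the right and rows downward; lengths in m; the calibration is good to about 2 mm. A picture is of the moment at which its call begins.
- workorder.job_done(): hands the job in, once; it reports no verdict.
The state is a dict: "time": time; "qpos": joint angles; "dq": joint speeds; "joint_torque": joint torques, N m; "position": TCP position; "orientation": TCP orientation; "ft_force": force on the tool from outside, world axes, zero at the start; "wrist_torque": the same for the moment, N m; "opening": finger opening in m.
Only numpy, scipy, OpenCV 4.12 (cv2) and the standard library are available. Lean on these libraries where they do the work, as an engineer would, in place of code of your own. Each camera call takes 0.05 s, during which the arm holds its last target.

### The job

On the repair bench one jig clamps an angle bracket and a similar jig clamps a flat plate. Flip the clamp arm over the angle bracket up and back past upright so that it stays open, and only then lift the bracket out and stand it on its foot, upright, near the middle of the empty grey tray. Leave the flat plate's clamp shut.

Things in the scene. Friction and masses are not known exactly. Their poses are not given: they have to be found in the camera images.
- clamp_knob (a point): Centre of the black knob (cylinder 26 mm across, 30 mm along y; pinch its flat ends) at the end of the bracket's clamp arm. Shut: arm level, knob 62 mm above bench, nearest the robot, z up. Hinge: parallel to y, 140 mm away along +x. Knob rises in an arc over the hinge to a stop 2.1 rad from shut; z tilts by that angle. No spring: arm's weight (250 g) shuts it before upright, opens it beyond.
- bracket_leg (a point): Centre of the aluminium L-bracket's upright leg, 34 mm above its underside. Leg 50 mm (x), 8 mm thick (y), top 30 mm above this point; pinch across y from above. Foot 8 mm thick reaches 42 mm to -y of this point. 100 to 150 g. Starts foot down on an 18 mm high jig base, x along the clamp arm, leg 26 mm beside the arm's centre line, 65 mm beyond the knob; clamp spindle rests on its foot.
- tray_in (a point): Centre of the inner floor of the empty grey tray, which is fixed to the bench. Outside 150 x 140 mm (x, y), 22 mm high, walls 4 mm, open on top. This point is about 4 mm above the bench; z up.
- plate_clamp (a joint): Opening angle (rad) of the other, identical clamp, on the jig (plywood base 170 x 100 mm) that holds a flat plate, 50 x 70 x 8 mm, with no upright leg: 0 shut, 2.1 fully open. It is to stay shut.
Mind the look-alikes: they are no part of the job. There is more than one size of the part that bears bracket_leg; the job needs the largest. Of the things shaped like the part that bears tray_in, the grey one is meant.

How it is judged:
By the outcome, as a careful person would: the job done as asked, in the order asked, and still so for the second after the job is handed in, with the robot touching nothing.
It also fails if it takes over 58 s, if anything falls off the work surface, if the arm or the gripper's body presses on something with over 40 N, if the wrist force passes 120 N, or if a joint passes its speed limit or range.

## Working session

There is one attempt and no reset: what is moved stays moved. The work goes in short steps, Python scripts to look and compute and a tool call to move; the robot and the scene stay as the last step left them, time stands still between calls to the robot, and variables do not carry over. Pictures are saved under pics/ and viewed, and the job is handed in when it is done.

Besides the shell and the picture viewer there is one more tool, called after "Request:" in YAML: its name, and indented under it one key for each argument. step_arm: Moves the arm, as the interface text tells. Its arguments: {"type":"object","properties":{"plan":{"type":"array"},"grip_force":{"type":"number"}},"required":["plan"]}

```bash
mkdir -p pics; cat > h.py <<'E'
import numpy as np, cv2
from station import readout, read_camera, workorder
def snap(n,tag):
    d=read_camera(n); cv2.imwrite(f'pics/{tag}.png',d['frame'][:,:,::-1]); np.savez(f'pics/{tag}.npz',**{k:d[k] for k in d}); return d
def load(tag): return dict(np.load(f'pics/{tag}.npz'))
def ray(d,u,v):
    K=d['mtx'];xd=np.array([(u-K[0,2])/K[0,0],(v-K[1,2])/K[1,1]]);x=xd.copy()
    for _ in range(20): x=xd/(1+float(d['k1'])*(x@x))
    return np.array([x[0],x[1],1.])
def pt(d,u,v,z=None):
    """world point: by depth, or on plane of height z"""
    r=ray(d,u,v);T=np.linalg.inv(d['camera_from_world'])
    if z is None:
        return T[:3,:3]@(r*d['depth'][int(round(v)),int(round(u))])+T[:3,3]
    w=T[:3,:3]@r; return T[:3,3]+w*(z-T[2,3])/w[2]
def crop(tag,u0,v0,u1,v1,s,out):
    im=cv2.imread(f'pics/{tag}.png')[v0:v1,u0:u1]; cv2.imwrite(f'pics/{out}.png',cv2.resize(im,None,fx=s,fy=s,interpolation=cv2.INTER_CUBIC))
E
python3 - <<'E'
from h import *
np.set_printoptions(precision=4,suppress=True)
for n in('top','side'): snap(n,n+'0')
print(readout.get_obs())
E
```

```text
{'time': 0.1, 'qpos': array([-1.4545,  0.2074,  1.5428,  0.    ,  1.3935, -0.1505]), 'dq': array([-0.001 , -0.0015, -0.0049,  0.0002, -0.001 ,  0.    ]), 'joint_torque': array([  0.0007, -37.1859, -28.2295,   0.0701,   0.0312,  -0.0001]), 'position': array([ 0.1515, -0.5541,  0.3016]), 'orientation': array([-0.001 ,  0.9911,  0.133 ,  0.    ]), 'ft_force': array([ 1.2191, -0.7462, -0.3567]), 'wrist_torque': array([-0.0488,  0.0386,  0.0023]), 'opening': 0.09401635830835338}
```

View pics/top0.png

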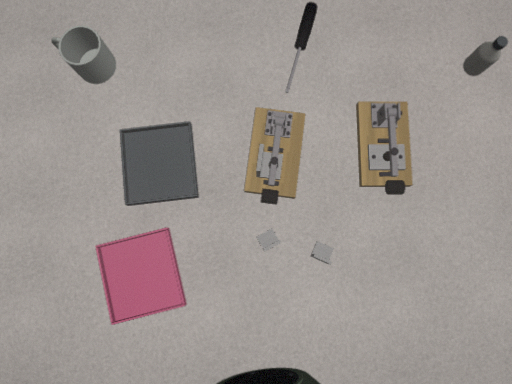

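View pics/side0.png

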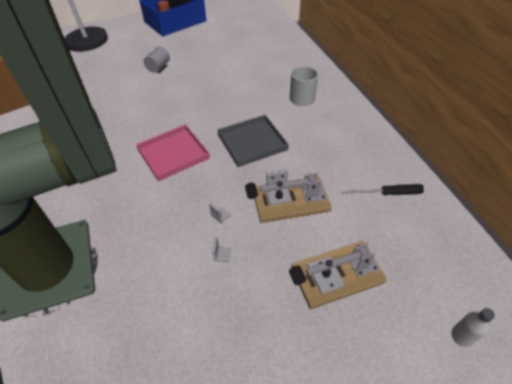

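```bash
python3 - <<'E'
from h import *
np.set_printoptions(precision=4,suppress=True)
crop('top0',235,90,425,270,4,'c1'); crop('side0',190,150,400,310,3.8,'c2')
d=load('top0')
for n,u,v,z in [('knobL',270,196,.062),('knobR',395,187,.062),('hingeL',279,118,.06),('trayTL',121,129,.022),('TR',192,123,.022),('BR',197,201,.022),('BL',126,204,.022),('baseL bl',246,191,.018),('br',295,197,.018),('tl',256,108,.018),('tr',304,114,.018),('legtopish',262,160,.082)]:
    print(n,pt(d,u,v,z),pt(d,u,v))
E
```

```text
knobL [ 0.4679 -0.0018  0.062 ] [ 0.4661 -0.0013  0.0759]
knobR [ 0.4778 -0.2298  0.062 ] [ 0.476  -0.2255  0.0746]
hingeL [ 0.6144 -0.0236  0.06  ] [ 0.6106 -0.0228  0.0716]
trayTL [0.6141 0.2848 0.022 ] [0.6138 0.2846 0.0227]
TR [0.6217 0.1449 0.022 ] [0.6285 0.1482 0.0009]
BR [0.4675 0.1362 0.022 ] [ 0.4702  0.1393 -0.0002]
BL [0.4655 0.2722 0.022 ] [0.4652 0.2714 0.0245]
baseL bl [0.4846 0.0425 0.018 ] [0.4847 0.0425 0.0171]
br [ 0.4703 -0.0511  0.018 ] [ 0.4723 -0.0526  0.0018]
tl [0.65   0.0186 0.018 ] [0.6495 0.0186 0.0192]
tr [ 0.6349 -0.0758  0.018 ] [ 0.6342 -0.0756  0.0199]
legtopish [0.5304 0.011  0.082 ] [0.5418 0.0101 0.0298]
```

View pics/c1.png

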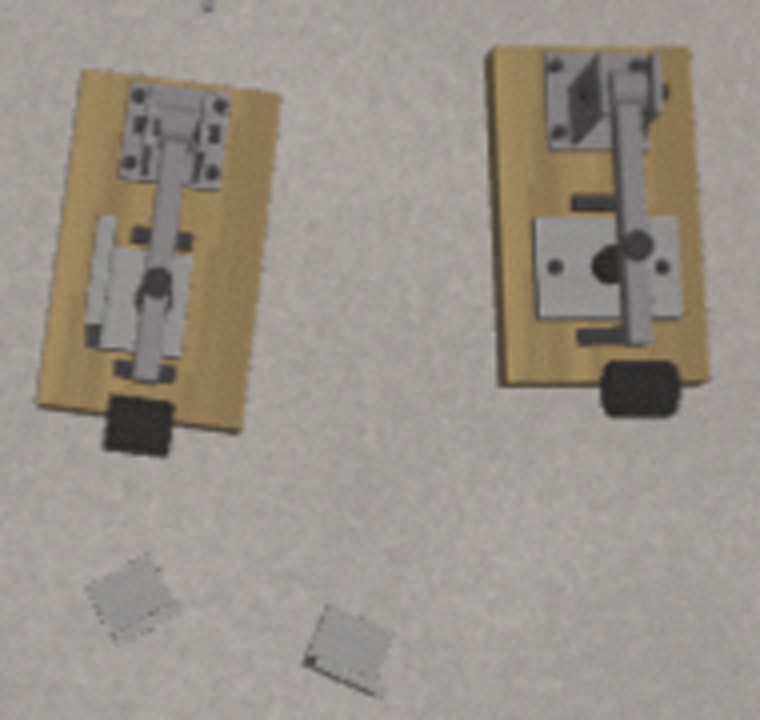

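View pics/c2.png

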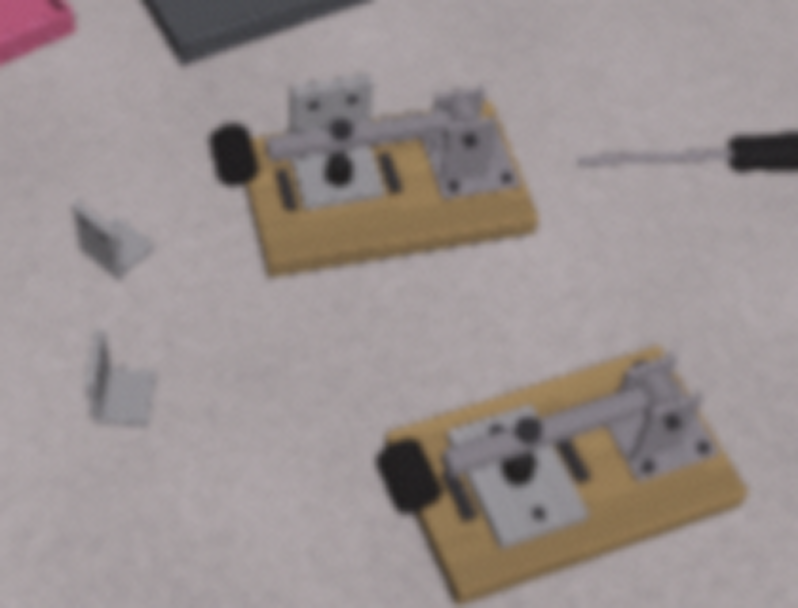

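```bash
cat >> h.py <<'E'
from scipy.spatial.transform import Rotation as Rn
def quat(q): return Rn.from_quat([q[1],q[2],q[3],q[0]])
def down(yaw): # tool x at yaw, z down
    return Rn.from_matrix(np.array([[np.cos(yaw),np.sin(yaw),0],[np.sin(yaw),-np.cos(yaw),0],[0,0,-1.]]))
def delta(p,R,p0=None,R0=None):
    o=readout.get_obs(); p0=o['position'] if p0 is None else p0; R0=quat(o['orientation']) if R0 is None else R0
    return R0.inv().apply(np.array(p)-p0)*1000,(R0.inv()*R).as_rotvec(degrees=True)
def tri(obs):
    A=[];b=[]
    for d,u,v in obs:
        r=ray(d,u,v);T=np.linalg.inv(d['camera_from_world']);w=T[:3,:3]@r;w/=np.linalg.norm(w);P=np.eye(3)-np.outer(w,w);A.append(P);b.append(P@T[:3,3])
    return np.linalg.lstsq(np.vstack(A),np.hstack(b),rcond=None)[0]
E
python3 - <<'E'
from h import *
np.set_printoptions(precision=4,suppress=True)
t=load('top0');s=load('side0')
print('knob tri',tri([(t,269.75,196.5),(s,251.3,190.5)]))
k=np.array([.468,-.002,.062])
for z in (.3,.14): print(delta([k[0],k[1],z],down(-.146)))
# tray edges fine
crop('top0',110,110,210,215,5.5,'c3')
E
```

```text
knob tri [ 0.4692 -0.0017  0.0622]
(array([ 450.8725, -449.1671,    2.6609]), array([-0.1174,  0.0064, 23.6515]))
(array([ 450.8231, -448.845 ,  162.6606]), array([-0.1174,  0.0064, 23.6515]))
```

View pics/c3.png

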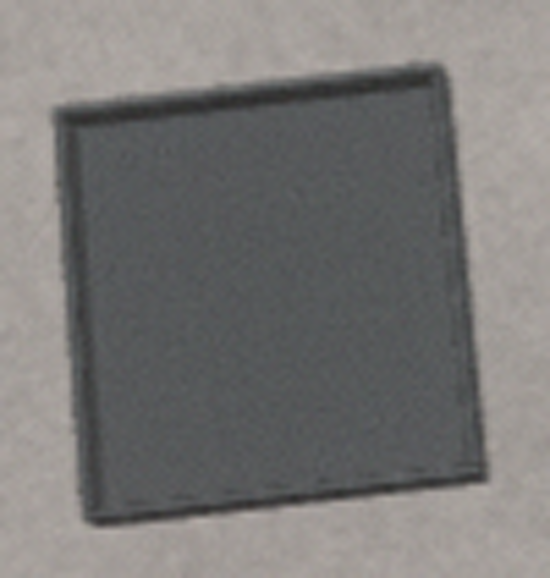

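Candidates: knobs at top pixels (270,196), on the jig whose part has an upright leg, and (395,187), on the flat plate jig. Brackets: the large clamped one at (270,160), and small loose ones at (267,239) and (322,252). Trays: grey at (159,163), pink at (141,275). I choose the left jig and the grey tray. The crops confirm both, and the triangulated knob height of 62.2 mm matches the given 62 mm.

Request:
step_arm:
  plan:
    - [0.0376,-0.0374,0,0,0,0,0]
    - [0.0376,-0.0374,0,0,0,0,0]
    - [0.0376,-0.0374,0,0,0,0,0]
    - [0.0376,-0.0374,0,0,0,0,0]
    - [0.0376,-0.0374,0,0,0,0,0]
    - [0.0376,-0.0374,0,0,0,0,0]
    - [0.0376,-0.0374,0,0,0,0,0]
    - [0.0376,-0.0374,0,0,0,0,0]
    - [0.0376,-0.0374,0,0,0,0,0]
    - [0.0376,-0.0374,0,0,0,0,0]
    - [0.0376,-0.0374,0,0,0,0,0]
    - [0.0376,-0.0374,0,0,0,0,0]
  grip_force: 10

```text
time: 1.6
position: [0.4689, -0.001, 0.3024]
orientation: [0.0, 0.991, 0.133, -0.0]
ft_force: [-0.1, -0.0, 0.4]
opening: 0.0942
```

Request:
step_arm:
  plan:
    - [0,0,0,0,0,7.9,0]
    - [0,0,0,0,0,7.9,0]
    - [0,0,0,0,0,7.9,0]
    - [0,0,0.03,0,0,0,0]
    - [0,0,0,0,0,0,0]

```text
time: 2.22
position: [0.4666, -0.0024, 0.2701]
orientation: [-0.0, 0.997, -0.073, -0.003]
ft_force: [1.0, 0.4, -0.2]
opening: 0.0937
```

```bash
python3 - <<'E'
from h import *
np.set_printoptions(precision=4,suppress=True)
d=snap('wrist','w1')
o=readout.get_obs();print(o['position'],o['qpos'],delta([.469,-.002,.14],down(-.146)))
E
```

```text
[ 0.4676 -0.0026  0.2716] [-0.191   0.0061  1.8293  0.      1.3096  1.5266] (array([  1.7564,  -0.7722, 131.5759]), array([-0.0107,  0.1918, -0.0448]))
```

View pics/w1.png

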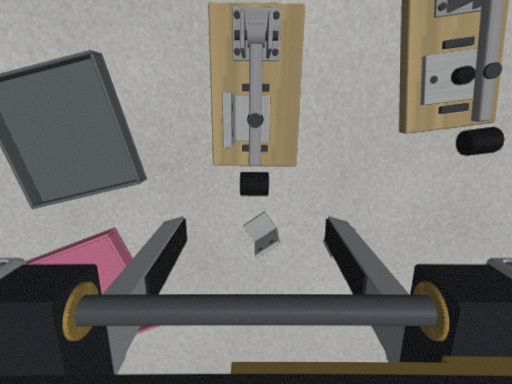

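The wrist view is square with the bracket jig: knob at (254,184), leg top strip at (228,120), clamp hinge near (256,25). I'll measure them from here as a cross-check.

```bash
python3 - <<'E'
from h import *
np.set_printoptions(precision=4,suppress=True)
d=load('w1')
for n,u,v,z in [('knob',254.5,183.5,.062),('hinge',256,25,.065),('armfar',256.5,50,.066),('armnear',254.5,160,.066),('base bl',215,165,.018),('base br',297,165,.018),('tl',210,4,.018),('tr',303,5,.018),('leg',227.5,120,.08),('legn',228,145,.08),('legf',227,95,.08),('foot',250,105,.026)]:
    print(n,pt(d,u,v,z),pt(d,u,v))
crop('w1',195,0,320,205,3.6,'c4')
E
```

```text
knob [ 0.4691 -0.0017  0.062 ] [ 0.4726 -0.0023  0.0755]
hinge [ 0.6147 -0.0247  0.065 ] [ 0.6138 -0.0245  0.0688]
armfar [ 0.5944 -0.0221  0.066 ] [ 0.5942 -0.0221  0.0675]
armnear [ 0.4945 -0.0055  0.066 ] [ 0.4947 -0.0055  0.0668]
base bl [0.4871 0.0433 0.018 ] [0.4871 0.0433 0.0182]
base br [ 0.4729 -0.0531  0.018 ] [ 0.4691 -0.0551  0.0006]
tl [0.6519 0.0174 0.018 ] [0.6522 0.0175 0.0171]
tr [ 0.6371 -0.0765  0.018 ] [ 0.6374 -0.0767  0.0168]
leg [0.5376 0.0134 0.08  ] [0.5377 0.0131 0.0826]
legn [0.5148 0.0169 0.08  ] [0.5149 0.0168 0.0806]
legf [0.5593 0.01   0.08  ] [0.5593 0.01   0.0796]
foot [ 0.5484 -0.0083  0.026 ] [ 0.5479 -0.009   0.0671]
```

View pics/c4.png

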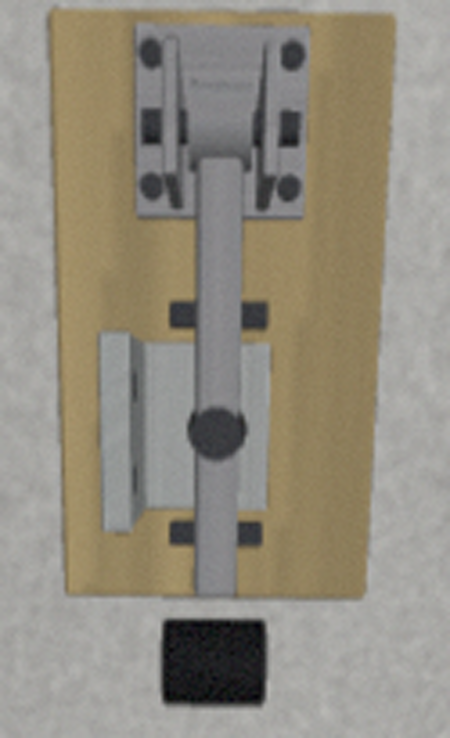

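Wrist, top and side views agree within 2 mm: knob (0.469, −0.002), jig yaw about −0.153, leg (0.537, 0.013). Next I descend and pinch the knob.

Request:
step_arm:
  plan:
    - [0.0018,-0.0008,0.04,0,0,0.4,0]
    - [0,0,0.04,0,0,0,0]
    - [0,0,0.035,0,0,0,0]
    - [0,0,0.0165,0,0,0,0]
    - [0,0,0,0,0,0,0]
    - [0,0,0,0,0,0,140]
    - [0,0,0,0,0,0,255]
    - [0,0,0,0,0,0,255]
    - [0,0,0,0,0,0,255]
    - [0,0,0,0,0,0,255]
  grip_force: 10

```text
time: 3.52
position: [0.4704, -0.0022, 0.1413]
orientation: [0.0, 0.997, -0.077, 0.0]
ft_force: [-0.5, -0.5, 0.7]
opening: 0.0474
```

```bash
python3 - <<'E'
from h import *
np.set_printoptions(precision=4,suppress=True)
o=readout.get_obs();print(o['time'],o['position'],o['opening'],o['ft_force'],o['wrist_torque'],delta([.469,-.0017,.14],down(-.153)))
E
```

```text
3.525 [ 0.4704 -0.0022  0.1413] 0.04737784023763703 [-0.5247 -0.5112  0.6525] [-0.0023  0.0104  0.0047] (array([-1.4878, -0.3243,  1.2797]), array([-0.    , -0.0107, -0.0469]))
```

Fingers still closing.

Request:
step_arm:
  plan:
    - [0,0,0,0,0,0,255]
    - [0,0,0,0,0,0,255]
    - [0,0,0,0,0,0,255]
    - [0,0,0,0,0,0,255]
    - [0,0,0,0,0,0,255]

```text
time: 4.15
position: [0.4704, -0.0015, 0.1411]
orientation: [-0.001, 0.997, -0.077, 0.0]
ft_force: [0.5, 4.7, -0.5]
opening: 0.0297
```

Request:
step_arm:
  plan:
    - [0.0007,0,-0.014,0,0,0,255]
    - [0.0021,0,-0.0138,0,0,0,255]
    - [0.0035,0,-0.0136,0,0,0,255]
    - [0.0048,0,-0.0131,0,0,0,255]

```text
time: 4.65
position: [0.4809, -0.0032, 0.1955]
orientation: [-0.001, 0.997, -0.077, -0.001]
ft_force: [2.1, 5.2, -2.6]
opening: 0.0301
```

```bash
python3 - <<'E'
from h import *
np.set_printoptions(precision=4,suppress=True)
o=readout.get_obs();print(o['position'],o['opening'],o['ft_force'],o['wrist_torque'])
snap('side','s2');crop('s2',190,120,400,290,3.8,'c5')
E
```

```text
[ 0.4809 -0.0032  0.1955] 0.030128460730631922 [ 2.0701  5.2469 -2.6333] [ 0.8799 -0.203  -0.0581]
```

View pics/c5.png

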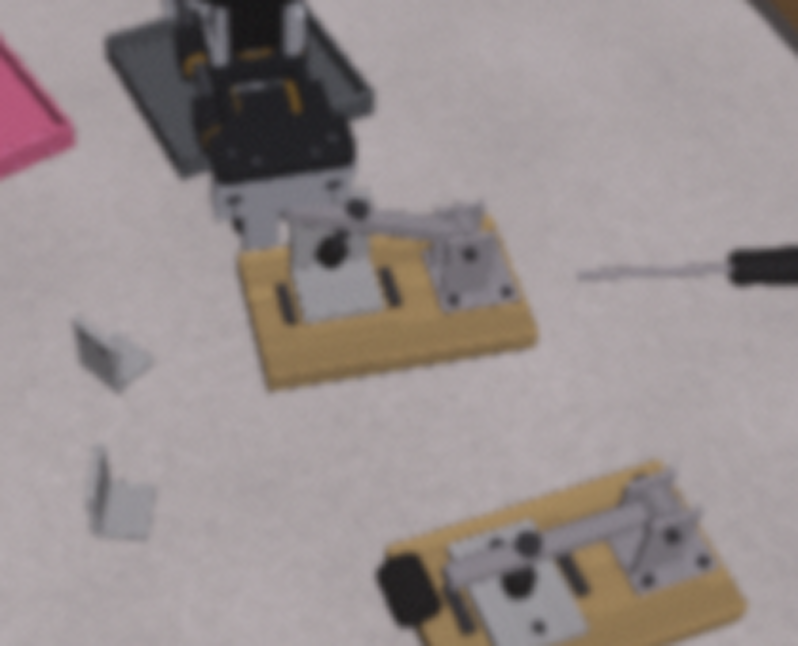

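The clamp arm is rising, with the knob turning in the pads and low forces. I'll continue the arc.

Request:
step_arm:
  plan:
    - [0.0061,0,-0.0126,0,0,0,255]
    - [0.0073,0,-0.0119,0,0,0,255]
    - [0.0085,0,-0.0111,0,0,0,255]
    - [0.0095,0,-0.0102,0,0,0,255]
    - [0.0105,0,-0.0092,0,0,0,255]
    - [0.0114,0,-0.0081,0,0,0,255]

```text
time: 5.45
position: [0.5342, -0.0118, 0.2588]
orientation: [-0.0, 0.997, -0.077, -0.001]
ft_force: [1.2, 4.9, -3.5]
opening: 0.0297
```

Request:
step_arm:
  plan:
    - [0.0121,0,-0.007,0,0,0,255]
    - [0.0128,0,-0.0057,0,0,0,255]
    - [0.0133,0,-0.0044,0,0,0,255]
    - [0.0137,0,-0.0031,0,0,0,255]
    - [0.0139,0,-0.0017,0,0,0,255]

```text
time: 6.08
position: [0.5997, -0.0223, 0.2807]
orientation: [-0.0, 0.997, -0.077, -0.0]
ft_force: [-0.9, 4.1, -2.5]
opening: 0.0298
```

Request:
step_arm:
  plan:
    - [0.014,0,-0.0003,0,0,0,255]
    - [0.014,0,0.0011,0,0,0,255]
    - [0.0138,0,0.0025,0,0,0,255]
    - [0.0135,0,0.0039,0,0,0,255]

```text
time: 6.58
position: [0.6549, -0.0311, 0.2736]
orientation: [0.0, 0.997, -0.077, 0.0]
ft_force: [-0.3, 3.5, -0.8]
opening: 0.0302
```

```bash
python3 - <<'E'
from h import *
np.set_printoptions(precision=4,suppress=True)
o=readout.get_obs();print(o['position'],o['opening'],o['ft_force'],o['wrist_torque'])
snap('side','s3');crop('s3',190,60,400,230,3.8,'c6')
E
```

```text
[ 0.6549 -0.0311  0.2736] 0.030197127990986505 [-0.2675  3.5015 -0.8077] [ 0.6037  0.1532 -0.045 ]
```

View pics/c6.png

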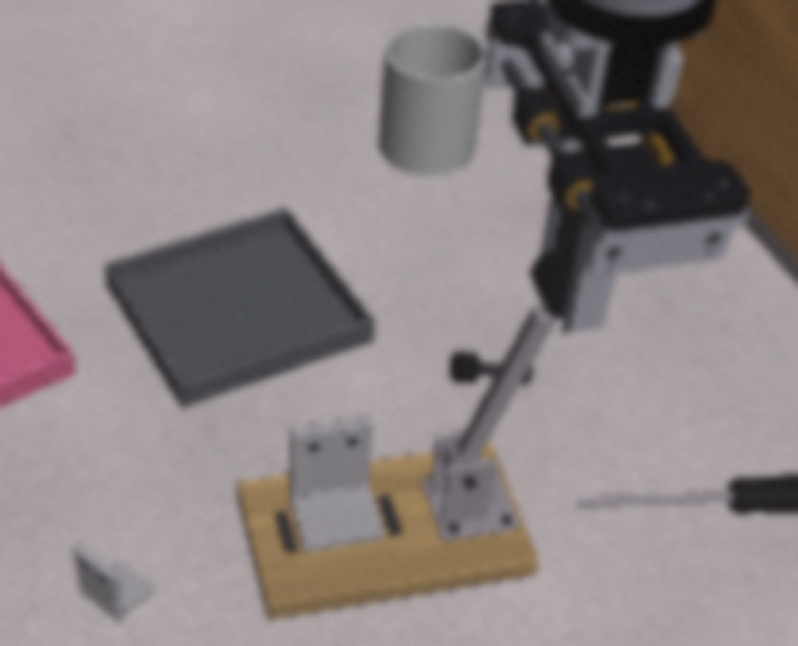

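Past upright. I'll go on to about 2.05 rad, release and rise.

Request:
step_arm:
  plan:
    - [0.013,0,0.0052,0,0,0,255]
    - [0.006,0,0.0028,0,0,0,255]
    - [0,0,0,0,0,0,100]
    - [0,0,0,0,0,0,100]
    - [0,0,0,0,0,0,100]
    - [0,0,0,0,0,0,100]
    - [0,0,-0.02,0,0,0,100]
    - [0,0,-0.04,0,0,0,100]
    - [0,0,-0.04,0,0,0,100]
    - [0,0,0,0,0,0,100]

```text
time: 7.88
position: [0.6743, -0.0339, 0.3727]
orientation: [0.001, 0.997, -0.077, 0.006]
ft_force: [-0.1, -0.5, -0.2]
opening: 0.0573
```

```bash
python3 - <<'E'
from h import *
np.set_printoptions(precision=4,suppress=True)
o=readout.get_obs();print(o['position'],o['opening'],o['ft_force'])
snap('side','s4');crop('s4',190,60,400,230,3.8,'c7')
print(delta([.5374,.0137,.27],down(-.153)))
t=load('top0')
c=[pt(t,110+u/5.5,110+v/5.5,.022)[:2] for u,v in [(57,106),(443,66),(487,480),(88,522)]]
print(c,np.mean(c,0))
w=load('w1')
print('tray wrist far edge corners',pt(w,97,52,.022),pt(w,145,181,.022),pt(w,33,208,.022))
E
```

```text
[ 0.6743 -0.0339  0.3727] 0.05730710072688788 [-0.1343 -0.4852 -0.2325]
(array([-142.2558,  -26.0359,   98.4361]), array([ 0.0114, -0.3755, -0.0409]))
[array([0.6135, 0.286 ]), array([0.6239, 0.1478]), array([0.4745, 0.1332]), array([0.4638, 0.2722])] [0.5439 0.2098]
tray wrist far edge corners [0.6242 0.1429 0.022 ] [0.4808 0.1287 0.022 ] [0.4674 0.271  0.022 ]
```

View pics/c7.png

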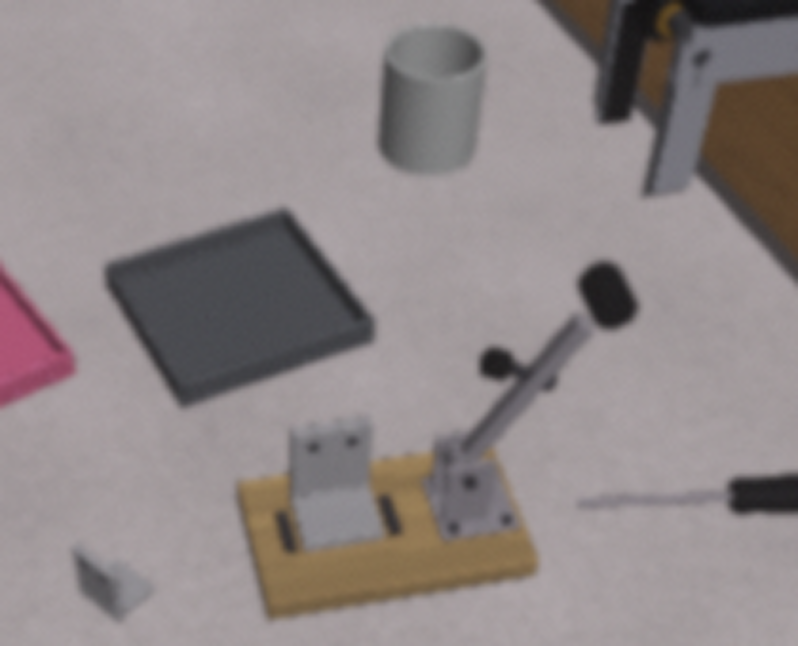

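Clamp is open and resting at its stop, knob at crop pixel (607,295). Now over the bracket leg.

Request:
step_arm:
  plan:
    - [-0.0475,-0.0087,0,0,0,0,100]
    - [-0.0475,-0.0087,0,0,0,0,100]
    - [-0.0475,-0.0087,0,0,0,0,100]
    - [0,0,0.05,0,0,0,100]
    - [0,0,0.05,0,0,0,100]
    - [0,0,0,0,0,0,100]

```text
time: 8.68
position: [0.5316, 0.0146, 0.2599]
orientation: [-0.0, 0.997, -0.077, -0.007]
ft_force: [-0.7, -0.1, -0.9]
opening: 0.0576
```

```bash
python3 - <<'E'
from h import *
np.set_printoptions(precision=4,suppress=True)
o=readout.get_obs();print(o['position'],o['opening'],o['ft_force'])
snap('wrist','w2')
print(delta([.5374,.0137,.139],down(-.153)))
E
```

```text
[0.5316 0.0146 0.2599] 0.05759306916032904 [-0.6573 -0.0937 -0.9239]
(array([  4.2566,   0.0026, 124.1715]), array([ 0.009 ,  0.3571, -0.0466]))
```

View pics/w2.png

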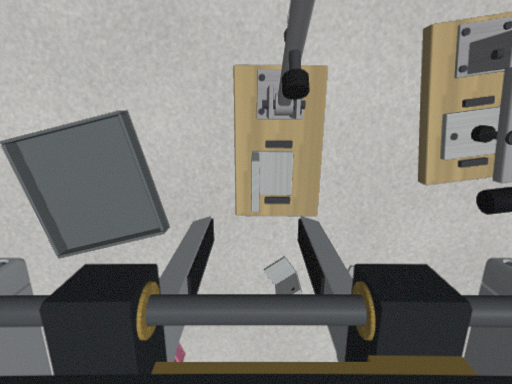

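```bash
python3 - <<'E'
from h import *
np.set_printoptions(precision=4,suppress=True)
d=load('w2'); crop('w2',225,140,335,225,6,'c8')
for u,v in [(255.5,182),(256,158),(255,205)]: print(pt(d,u,v,.082),pt(d,u,v))
print(delta([.5374,.0137,.139],down(-.153)))
E
```

```text
[0.5422 0.0129 0.082 ] [0.5422 0.0129 0.0819]
[0.5646 0.0089 0.082 ] [0.562  0.0093 0.0671]
[0.5197 0.0168 0.082 ] [0.5196 0.0168 0.0817]
(array([  4.2566,   0.0026, 124.1715]), array([ 0.009 ,  0.3571, -0.0466]))
```

View pics/c8.png

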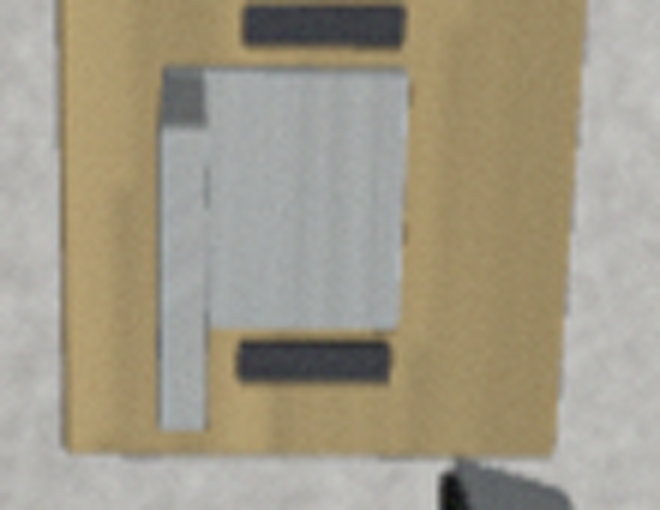

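The leg top strip spans crop (184,128)–(184,430), centre about (0.538, 0.0136), as before. Descending and gripping.

Request:
step_arm:
  plan:
    - [0.0053,0,0.04,0,0,0,100]
    - [0,0,0.04,0,0,0,100]
    - [0,0,0.03,0,0,0,100]
    - [0,0,0.011,0,0,0,100]
    - [0,0,0,0,0,0,255]
    - [0,0,0,0,0,0,255]
    - [0,0,0,0,0,0,255]
    - [0,0,0,0,0,0,255]
    - [0,0,0,0,0,0,255]
    - [0,0,0,0,0,0,255]
    - [0,0,0,0,0,0,255]
    - [0,0,0,0,0,0,255]
  grip_force: 25

```text
time: 10.22
position: [0.541, 0.0133, 0.1447]
orientation: [-0.0, 0.997, -0.077, 0.0]
ft_force: [-0.6, 0.7, 2.1]
opening: 0.0079
```

Request:
step_arm:
  plan:
    - [0,0,0,0,0,0,255]
    - [0,0,0,0,0,0,255]
    - [0,0,0,0,0,0,255]
    - [0,0,0,0,0,0,255]

```text
time: 10.72
position: [0.541, 0.0132, 0.1447]
orientation: [-0.0, 0.997, -0.077, 0.0]
ft_force: [-1.2, 0.4, 5.7]
opening: 0.0078
```

```bash
python3 - <<'E'
from h import *
np.set_printoptions(precision=4,suppress=True)
o=readout.get_obs();print(o['position'],o['opening'],o['ft_force'],delta([.538,.0136,.139],down(-.153)))
E
```

```text
[0.541  0.0132 0.1447] 0.007814627949914638 [-1.2145  0.3911  5.6524] (array([-3.0315,  0.1038,  5.7068]), array([-0.0026, -0.014 , -0.045 ]))
```

Gripped at 7.8 mm, matching the 8 mm leg. Lifting.

Request:
step_arm:
  plan:
    - [0,0,-0.01,0,0,0,255]
    - [0,0,-0.02,0,0,0,255]
    - [0,0,-0.03,0,0,0,255]
    - [0,0,-0.04,0,0,0,255]
    - [0,0,0,0,0,0,255]

```text
time: 11.35
position: [0.5431, 0.0129, 0.248]
orientation: [0.0, 0.997, -0.077, 0.004]
ft_force: [0.8, -0.3, -1.2]
opening: 0.0082
```

```bash
python3 - <<'E'
from h import *
np.set_printoptions(precision=4,suppress=True)
o=readout.get_obs();print(o['position'],o['opening'],o['ft_force'])
snap('wrist','w3');snap('side','s5');crop('s5',190,60,400,230,3.8,'c9')
# tray frame yaw 4.3deg; leg target = centre + 10mm along +y ; TCP offset +3mm x
a=np.radians(4.4);X=np.array([np.cos(a),np.sin(a)]);Y=np.array([-X[1],X[0]])
g=np.array([.544,.2085])+.012*Y+.003*X
print(g,delta([g[0],g[1],.2447],down(a)),a)
E
```

```text
[0.5431 0.0129 0.248 ] 0.008152736471286908 [ 0.8224 -0.2882 -1.1667]
[0.5461 0.2207] (array([ -26.3353, -205.8944,   -0.7667]), array([ -0.0005,   0.0276, -13.2205])) 0.07679448708775051
```

View pics/c9.png

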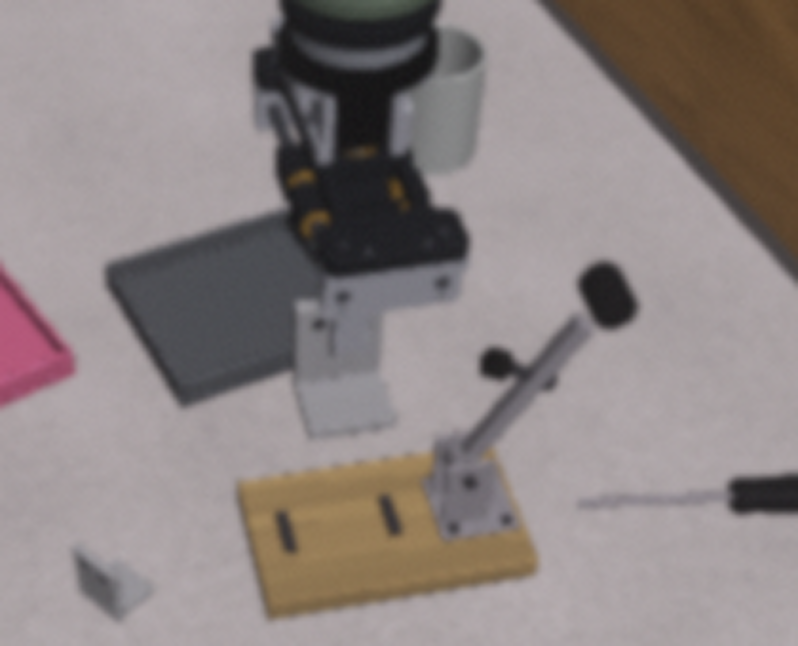

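View pics/w3.png

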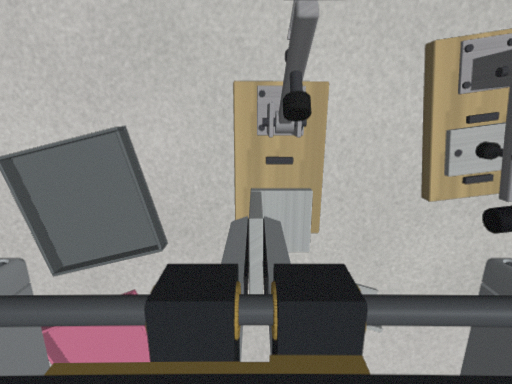

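Bracket held upright and clamp open. Carrying to the tray.

Request:
step_arm:
  plan:
    - [-0.0053,-0.0412,0,0,0,0,255]
    - [-0.0053,-0.0412,0,0,0,0,255]
    - [-0.0053,-0.0412,0,0,0,0,255]
    - [-0.0053,-0.0412,0,0,0,0,255]
    - [-0.0053,-0.0412,0,0,0,0,255]
    - [0,0,0,0,0,-6.6,255]
    - [0,0,0,0,0,-6.6,255]
    - [0,0,0.04,0,0,0,255]
    - [0,0,0,0,0,0,255]
    - [0,0,0,0,0,0,255]
    - [0,0,0,0,0,0,255]

```text
time: 12.82
position: [0.547, 0.2209, 0.2056]
orientation: [-0.0, 0.999, 0.038, 0.001]
ft_force: [0.3, 0.0, -0.7]
opening: 0.008
```

```bash
python3 - <<'E'
from h import *
np.set_printoptions(precision=4,suppress=True)
o=readout.get_obs();print(o['position'],o['opening'],o['ft_force'])
snap('side','s6');crop('s6',190,60,340,180,5,'c10')
print(delta([.5461,.2207,.1307],down(.0768)))
E
```

```text
[0.547  0.2209 0.2056] 0.00795100963360439 [ 0.2931  0.0272 -0.6789]
(array([-1.1936,  0.2428, 75.1312]), array([-0.0241, -0.139 , -0.0214]))
```

View pics/c10.png

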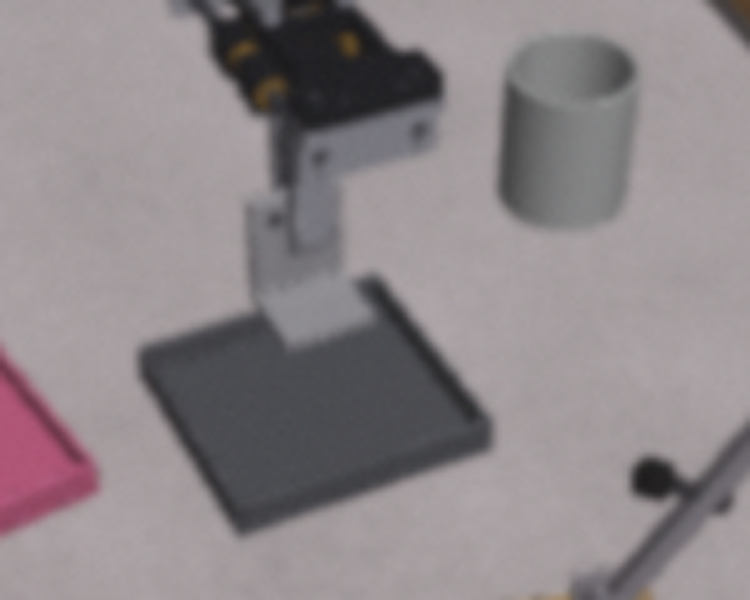

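Request:
step_arm:
  plan:
    - [0,0,0.03,0,0,0,255]
    - [0,0,0.025,0,0,0,255]
    - [0,0,0.012,0,0,0,255]
    - [0,0,0.003,0,0,0,255]
    - [0,0,0,0,0,0,255]
    - [0,0,0,0,0,0,255]

```text
time: 13.62
position: [0.5471, 0.2211, 0.1357]
orientation: [-0.0, 0.999, 0.038, 0.001]
ft_force: [-0.9, 0.2, -1.4]
opening: 0.0074
```

Request:
step_arm:
  plan:
    - [0,0,0.002,0,0,0,255]
    - [0,0,0.001,0,0,0,255]
    - [0,0,0,0,0,0,255]

```text
time: 14.0
position: [0.5461, 0.2208, 0.1313]
orientation: [0.0, 0.999, 0.038, -0.0]
ft_force: [-0.4, -0.0, -1.1]
opening: 0.0081
```

Request:
step_arm:
  plan:
    - [0,0,0.001,0,0,0,255]
    - [0,0,0.001,0,0,0,255]
    - [0,0,0,0,0,0,255]

```text
time: 14.38
position: [0.5465, 0.2209, 0.1307]
orientation: [0.0, 0.999, 0.038, 0.0]
ft_force: [-2.2, -1.5, 5.1]
opening: 0.0077
```

```bash
python3 - <<'E'
from h import *
np.set_printoptions(precision=4,suppress=True)
o=readout.get_obs();print(o['position'],o['opening'],o['ft_force'])
snap('side','s7');crop('s7',190,80,320,180,6,'c11')
E
```

```text
[0.5465 0.2209 0.1307] 0.0077096040815667006 [-2.1931 -1.5083  5.0773]
```

View pics/c11.png

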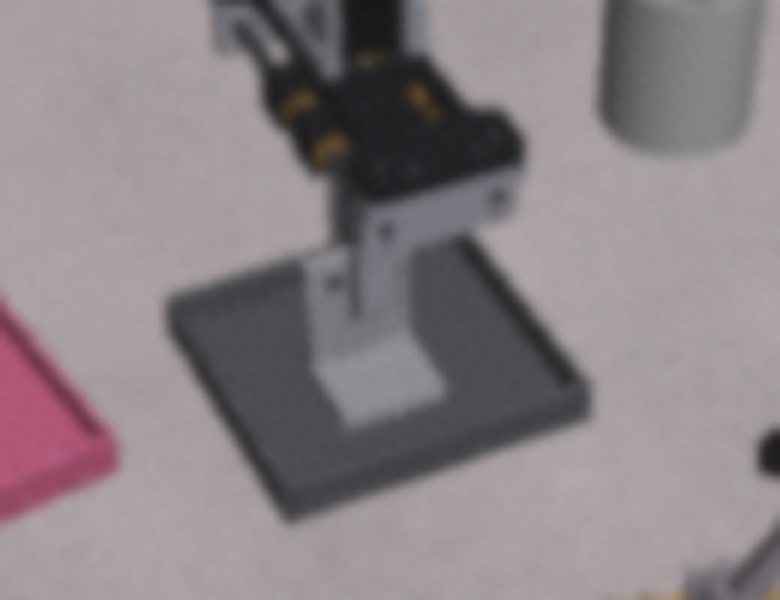

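Floor contact is felt at the expected height (TCP 0.131) and the foot is flat in the tray. Opening, then rising.

Request:
step_arm:
  plan:
    - [0,0,0,0,0,0,160]
    - [0,0,0,0,0,0,160]
    - [0,0,0,0,0,0,160]
    - [0,0,0,0,0,0,160]
    - [0,0,-0.02,0,0,0,160]
    - [0,0,-0.04,0,0,0,160]
    - [0,0,-0.05,0,0,0,160]
    - [0,0,-0.05,0,0,0,160]
    - [-0.05,0,0,0,0,0,160]
    - [-0.05,0,0,0,0,0,160]
    - [0,0,0,0,0,0,160]

```text
time: 15.8
position: [0.4432, 0.213, 0.2899]
orientation: [0.0, 0.999, 0.039, -0.001]
ft_force: [1.1, -0.4, 0.0]
opening: 0.0351
```

```bash
python3 - <<'E'
from h import *
np.set_printoptions(precision=4,suppress=True)
o=readout.get_obs();print(o['time'],o['position'],o['opening'],o['ft_force'])
snap('side','s8');crop('s8',190,80,400,310,2.6,'c12');d=snap('wrist','w4');snap('top','t2')
E
```

```text
15.8 [0.4432 0.213  0.2899] 0.035065579871965305 [ 1.0576 -0.4316  0.015 ]
```

View pics/c12.png

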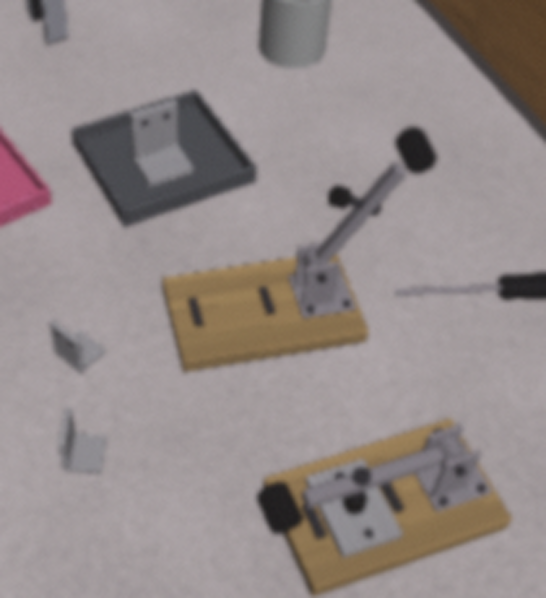

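View pics/w4.png

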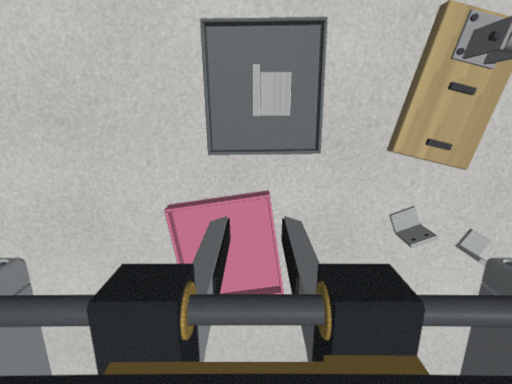

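The bracket stands upright, foot down, mid-tray (wrist image, leg top strip at (257,87)). The bracket's clamp is open, the plate's clamp is shut, and the gripper is clear.

```bash
python3 - <<'E'
from h import *
np.set_printoptions(precision=4,suppress=True)
d=load('w4');c=[pt(d,u,v,.022)[:2] for u,v in [(202,20),(326,18),(321,153),(209,155)]]
print('tray',np.mean(c,0),'leg top',pt(d,257,87),pt(d,257,68),pt(d,257,106),'foot',pt(d,278,95))
workorder.job_done()
E
```

```text
tray [0.5463 0.2108] leg top [0.5464 0.2196 0.0666] [0.564  0.221  0.0674] [0.528  0.2182 0.068 ] foot [0.5435 0.1939 0.0119]
the job is handed in; nothing more can be done
```

I flipped the bracket's clamp arm up past upright to about 2.05 rad and let go; it stayed open. Only then did I lift the bracket out, stand it foot-down in the grey tray, back the gripper away and hand the job in. The robot clock read about 16 s of the 58 s allowed.

The last checks before hand-in showed:
- **Bracket:** The leg top measures 67–68 mm high along its length and the foot top 12 mm, as expected for standing upright on the tray floor.
- **Position:** The leg is about 9 mm from the measured tray centre, towards +y, so the whole footprint sits near the middle.
- **Clamps:** The bracket's clamp is open and the plate's clamp is shut and untouched.
- **Forces:** The readings taken after each move stayed under about 7 N, and nothing else in the scene was disturbed.

No check failed. The camera views agreed to within about 3 mm. The leg was gripped about 3 mm off its centre and 6 mm higher than planned, which I allowed for when placing it.

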